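Set out the citronella candle and open its safety-capped oil bottle

ROBOT

A 6-joint arm with a two-finger parallel gripper is mounted at the origin on the work surface. World frame = base frame: x ahead of the robot, y to its left, z up, the work surface at z = 0. Lengths are in m, angles in degrees, forces in N, time in s.
With the tool pointing down it reaches from about 0.25 to 0.725 m from the base axis. Payload 9.7 kg.
Tool frame: the origin (TCP) lies midway between the tips of the shut fingers; the grasp point (between the pads) lies 19 mm behind it (bot.grasp_offset is the distance from the TCP to the grasp point, in m); z points along the fingers, x is the direction in which the jaws open and shut, and the axes are right-handed (so a half turn about z gives the same grasp; the last joint's range is limited). The gripper opens to 85 mm and grips with 20 to 120 N. Pads are 22 mm wide; open, the fingers measure 114 mm over their backs; the gripper's body (76 mm by 85 mm) begins 54 mm behind the grasp point. The pads swing forward as they close: fully open they stand 13 mm farther back than shut.
Start: joints at [70.245, 4.979, 10.078, 95.1, 0, 90], TCP at [0.186, 0.518, 0.231] pointing down, gripper open.
Joint ranges: [-179.16, 179.16], [-48.56, 103.87], [-65.8, 70.77], [-126.05, 130.52], [-82.76, 87.17], [-180, 180]. Speed limits (degrees/s): [127.2, 127.2, 147.25, 180, 180, 180].

INTERFACE

Orientations are given as [roll, pitch, yaw] about the fixed x, y, z axes, in that order (R = Rz(yaw) Ry(pitch) Rx(roll)).
In Python, from workcell import bot gives the robot as it stands.
- The arm moves only by the tool send_rows, never from a script. Its argument "targets" is a list of rows, each a list of 5 numbers: the closure, from 0 (fully open) to 1 (shut), then the shift along the world's x, y, z in mm, then the turn about the world's z in degrees. A call has 1 to 10 rows; each row is the pose to reach, as a shift and turn from the pose commanded when the call began; what a row does not reach only later rows make up. A row lasts 1/8 s, in which the tool goes at most 62.5 mm and 10.7 degrees, less where a joint would pass 70% of its speed; a pose out of reach is approached as far as the arm can. A call with a gripper value outside its range is refused whole. The fingers move at their own pace and stop on an object; "squeeze" is the grip in N (left out, the last holds). Time passes only in rows, so rows that repeat a pose let the fingers close. It gives the time, the measured TCP pose, the force and the opening at its end, in the units of the state.
- bot.get_obs(): the state, without advancing time (a new reading comes with each control period).
- bot.camera(name): name is "scene" or "side" or "wrist"; returns a dict with "pixels" (384x512x3 uint8, red, green, blue), "intrinsics" (3x3 intrinsics, pixels), "dist" ([k1, k2, p1, p2, k3] as OpenCV has them; the pictures are not rectified), "view" (4x4, takes a point from world to camera coordinates); the wrist camera has in their place "mount" (4x4, takes a point from camera to tool coordinates, whose origin is the TCP and whose axes are the tool frame's). Camera axes: x right, y down, z forward; pixel columns grow to the right and rows downward; lengths in m; the calibration is good to about 2 mm. A picture is of the moment at which its call begins: read the wrist's pose just before it. There is no depth.
- bot.job_done(): hands the job in, once; it reports no verdict.
The state is a dict: "time": time; "q": joint angles; "qd": joint speeds; "joint_efforts": joint torques, N m; "ee_pos": TCP position; "tcp_rot": TCP orientation; "wrist_force": force on the tool from outside, world axes, zero at the start; "torque": the same for the moment, N m; "opening": finger opening in m.
Only numpy, scipy, OpenCV 4.12 (cv2) and the standard library are available. Lean on these libraries where they do the work, as an engineer would, in place of code of your own. Each camera call takes 0.05 s, during which the arm holds its last target.

TASK

Get the citronella candle ready: lift the yellow cast wax block out of its mould and set it down gently, upright in the middle of the blue dish. Then open the oil bottle: press its white push-and-turn safety cap down, twist it free anticlockwise (seen from above), lift it off and finish while still holding the cap upright, about 5 to 10 cm straight above the bottle mouth; do not put it down. Leave the green wax block, the tumbler and the dish where they are.

Things in the scene. Friction and masses are not known exactly. Their poses are not given: they have to be found in the camera images.
- wax_center (a point): Centre (half-way up) of the yellow cast wax block, a loose upright cylinder, 44 mm in diameter, 42 mm high, about 60 g, z along its axis. A 7 mm wick, look only, stands on its top. At the start it stands in one of the mould's two cavities (either one), with its top 22 mm above the mould's face.
- green_wax_center (a point): Centre of the green wax block, same size, standing in the other cavity. Stays there.
- mould: Dark steel mould block, fixed, 85 mm (its x) by 170 mm (its y), 32 mm high; origin at the centre of its underside. Two round cavities 47 mm wide and 20 mm deep, centred at its y = -45 and +45 mm.
- dish: Blue ceramic dish, loose, 0.4 kg, round, 100 mm across at the foot, 116 mm at the rim, 18 mm high; origin at the centre of its underside. Flat inner floor 6 mm above the origin, about 90 mm across.
- bottle: Amber oil bottle, fixed in a square wooden caddy (80 x 80 mm, 30 mm high) bolted to the trolley; 68 mm in diameter up to 78 mm, narrowing to a 26 mm neck above 95 mm. Origin on its axis at the trolley top, z up. The closed cap spans 120 to 152 mm above it. The cap, pressed, turns only anticlockwise from above; it lifts off once turned 50 to 125 degrees (75 to 90 is best).
- mouth (a point): On the bottle's axis, 140 mm above its origin: top of the white spring insert in the mouth. Its spring pushes the closed cap up with about 4 N, plus 1 N per mm pressed. The cap must be kept more than 4.5 mm down (6 to 8 mm is best; hard stop at 8 mm, about 12 N) for the first 50 degrees of its turn; otherwise it stays locked and can neither turn nor lift.
- cap_center (a point): Centre (half-way up) of the white round safety cap, loose, 49 mm in diameter, 32 mm high, about 30 g, with ribbed sides and a red line across its top along its x axis; z up. Closed, it sits on the bottle's axis, centre 136 mm above the bottle's origin, x along the bottle's x. How it unlocks: see mouth and bottle.
- tumbler_rim (a point): Centre of the rim of a heavy glass tumbler, loose, 80 mm across, 90 mm high, standing on the trolley; bystander.
Things that resemble listed ones, but are neither listed nor needed, are in the scene too. What is meant by the part that bears cap_center is not black, and is the larger of those in its own colour.

How it is judged (in metres and radians):
On the way, in this order (a step that is already met when the one before it is completed fails the run):
1. the yellow wax block has been lifted clear out of the mould (z of wax_center in the frame of mould above 0.058 m and contact force between the fingers and wax above 0.5 N), for 0.1 s.
2. the yellow wax block stands upright in the dish, released (horizontal distance between wax_center and dish below 0.024 m and z of wax_center in the frame of dish between 0.02 and 0.034 m and angle between wax_center's own z axis and vertical below 0.15 rad and contact force between the fingers and wax below 0.1 N), for 0.2 s.
3. the cap is pressed down at least 4 mm, not yet turned (z of cap_center in the frame of bottle below 0.132 m and angle between the x axis of cap_center and the x axis of bottle, either way round below 0.35 rad), for 0.05 s.
4. the cap has been turned by 45 degrees or more while on the bottle (angle between the x axis of cap_center and the x axis of bottle, either way round above 0.78 rad and z of cap_center in the frame of bottle below 0.142 m), for 0.05 s.
At the end, for the whole second after the job is handed in: The cap is held still and upright (20 degrees) by the fingers, off the bottle, its centre 36 to 170 mm above the mouth and within 35 mm of its axis; the yellow wax block stands released on the dish floor, upright (9 degrees), within 24 mm of the centre (all of step 2 and z of cap_center in the frame of mouth between 0.036 and 0.17 m and horizontal distance between cap_center and mouth below 0.035 m and angle between cap_center's own z axis and vertical below 0.35 rad and contact force between the fingers and cap above 0.5 N and contact force between cap and bottle below 0.1 N and linear speed of cap below 0.05 m/s); the arm keeps its last pose, push and grip.
It fails at once if the green wax block is moved more than 15 mm (distance of green_wax_center from where it was at the start of the episode above 0.015 m).
It fails at once if the tumbler is moved more than 30 mm or tipped (distance of tumbler_rim from where it was at the start of the episode above 0.03 m).
It fails at once if the dish is shifted more than 40 mm or tipped (distance of dish from where it was at the start of the episode above 0.04 m or angle between dish's own z axis and vertical above 0.3 rad).
It fails at once if the yellow wax block is dropped from more than about 25 mm (height (world z) of wax_center above 0.055 m and contact force between anything else and wax below 0.02 N).
It also fails if it takes over 48 s, if anything falls off the work surface, if the arm or the gripper's body presses on something with over 40 N, if the wrist force passes 120 N, or if a joint passes its speed limit or range.

## Working session

There is one attempt and no reset: what is moved stays moved. The work goes in short steps, Python scripts to look and compute and a tool call to move; the robot and the scene stay as the last step left them, time stands still between calls to the robot, and variables do not carry over. Pictures are saved under pics/ and viewed, and the job is handed in when it is done.

Besides the shell and the picture viewer there is one more tool, called by a JSON object that holds its "api" and its "payload", one argument or row to a line. send_rows: Moves the arm, as the interface text tells. Its arguments: {"type":"object","properties":{"targets":{"type":"array","items":{"type":"array","items":{"type":"number"}}},"squeeze":{"type":"number"}},"required":["targets"]}

```bash
mkdir -p pics
cat > h.py <<'E'
import numpy as np, cv2
from workcell import bot
from scipy.spatial.transform import Rotation as R
def cam(n):
    o=bot.get_obs(); c=bot.camera(n); c['obs']=o
    if 'view' in c: V=np.array(c['view'])
    else:
        T=np.eye(4);T[:3,:3]=R.from_euler('xyz',o['tcp_rot'],degrees=True).as_matrix();T[:3,3]=o['ee_pos']
        V=np.linalg.inv(T@np.array(c['mount']))
    c['V']=V; c['K']=np.array(c['intrinsics'],float); c['d']=np.array(c['dist'],float); return c
def save(c,name): cv2.imwrite('pics/'+name,cv2.cvtColor(c['pixels'],cv2.COLOR_RGB2BGR))
def ray(c,uv):
    p=cv2.undistortPoints(np.array([[uv]],float),c['K'],c['d'])[0,0]
    W=np.linalg.inv(c['V']); d=W[:3,:3]@np.array([p[0],p[1],1]); return W[:3,3],d/np.linalg.norm(d)
def onz(c,uv,z):
    o,d=ray(c,uv); return o+d*(z-o[2])/d[2]
def proj(c,P):
    V=c['V']; return cv2.projectPoints(np.atleast_2d(np.array(P,float)),cv2.Rodrigues(V[:3,:3])[0],V[:3,3],c['K'],c['d'])[0][:,0]
def tri(*cu):
    A=np.zeros((3,3));b=np.zeros(3)
    for c,uv in cu:
        o,d=ray(c,uv);M=np.eye(3)-np.outer(d,d);A+=M;b+=M@o
    return np.linalg.solve(A,b)
def mask(c,lo,hi):
    return cv2.inRange(cv2.cvtColor(c['pixels'],cv2.COLOR_RGB2HSV),lo,hi)
def blobs(m,amin=60):
    n,l,s,ce=cv2.connectedComponentsWithStats(m); return [(s[i].tolist(),ce[i].round(1).tolist(),(l==i)) for i in range(1,n) if s[i][4]>=amin]
E
python3 - <<'E'
from h import *
print(bot.get_obs())
for n in ['scene','side','wrist']:
    c=cam(n);save(c,n+'0.png'); print(n,np.linalg.inv(c['V'])[:3,3], c['V'][2,:3],c['K'][0,0])
E
```

```text
{'time': 0.0, 'q': array([ 7.02474039e+01,  5.00992826e+00,  1.00339556e+01,  9.50994826e+01,
       -2.02837234e-03,  9.00005811e+01]), 'qd': array([-0.00014926, -0.02113675, -0.07704994, -0.06877434,  0.05172701,
       -0.01875003]), 'joint_efforts': array([-3.00753141e-03, -5.20397723e+01,  4.64795494e+01,  1.66064186e-02,
       -1.05679114e-04, -1.11485843e-05]), 'ee_pos': array([0.18580829, 0.51741539, 0.23058985]), 'tcp_rot': array([1.79997971e+02, 7.54552485e-02, 7.02468228e+01]), 'wrist_force': array([ 0.03977621, -0.23614056,  1.21421277]), 'torque': array([ 0.04661686, -0.00468133,  0.00972764]), 'opening': 0.08555477779539641}
scene [1.49411782 0.21675103 0.78005755] [-0.79104054 -0.16164708 -0.59002126] 444.1472003812465
side [ 0.14425923 -0.7308149   0.92916023] [ 0.37846504  0.64068035 -0.66805157] 410.68302481795223
wrist [0.12162307 0.54032825 0.37364658] [ 0.25338009 -0.09212248 -0.96297039] 281.478982589732
```

View pics/scene0.png

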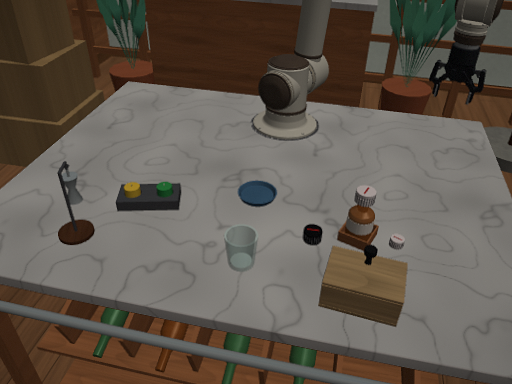

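View pics/side0.png

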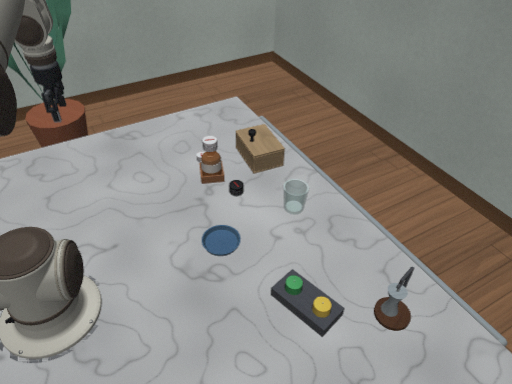

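View pics/wrist0.png

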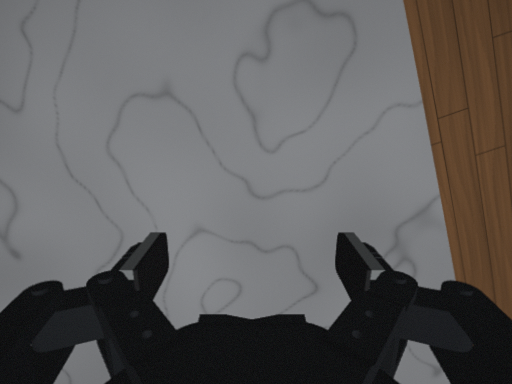

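The scene view shows the mould at (150,196) with the yellow block at (132,189) and green at (165,188). The dish is at (257,193), the tumbler at (240,248), and the bottle with the white cap at (366,196). A small white cap (397,241) and a black cap (313,234) are decoys. The side view shows the same items. Next I measure positions.

Run:
```python
from h import *
S=cam('scene');D=cam('side')
def show(n,lo,hi,z,roi):
    for nm,c in (('scene',S),('side',D)):
        m=mask(c,lo,hi); r=roi[nm]; k=np.zeros_like(m);k[r[1]:r[3],r[0]:r[2]]=m[r[1]:r[3],r[0]:r[2]]
        for s,ce,_ in blobs(k,15): print(n,nm,s,ce,onz(c,ce,z).round(4))
full={'scene':(80,150,460,330),'side':(180,100,450,340)}
show('yellow',(20,120,90),(32,255,255),.048,full)
show('green',(50,120,60),(80,255,255),.048,{'scene':(80,150,260,330),'side':(180,100,450,340)})
show('dish',(100,90,40),(118,255,255),.015,full)
show('white',(0,0,190),(180,40,255),.15,{'scene':(340,170,420,260),'side':(190,120,230,190)})
for nm,c,b in (('scene',S,(310,170,430,260)),('side',D,(180,120,270,200)),('mS',S,(100,165,290,225)),('mD',D,(190,215,360,340))):
    im=c['pixels'][b[1]:b[3],b[0]:b[2]][:,:,::-1]; f=min(800/im.shape[1],600/im.shape[0]);cv2.imwrite(f'pics/z_{nm}.png',cv2.resize(im,None,fx=f,fy=f,interpolation=cv2.INTER_CUBIC));print(nm,f)
```

```text
yellow scene [124, 182, 16, 16, 181] [132.5, 188.8] [ 0.5895 -0.331   0.048 ]
yellow side [313, 296, 19, 21, 309] [321.5, 306.4] [ 0.5802 -0.3392  0.048 ]
green scene [156, 182, 16, 15, 153] [164.9, 188.3] [ 0.565  -0.2446  0.048 ]
green side [285, 276, 17, 19, 251] [293.4, 284.8] [ 0.5552 -0.2536  0.048 ]
dish scene [238, 181, 39, 23, 698] [256.9, 192.1] [ 4.751e-01 -2.000e-04  1.500e-02]
dish side [202, 225, 38, 30, 885] [220.6, 239.6] [ 0.4722 -0.0012  0.015 ]
white side [203, 136, 14, 8, 79] [209.3, 139.4] [0.5841 0.2961 0.15  ]
white side [196, 152, 8, 5, 23] [198.9, 153.8] [0.5221 0.2408 0.15  ]
scene 6.666666666666667
side 7.5
mS 4.2105263157894735
mD 4.705882352941177
```

View pics/z_scene.png

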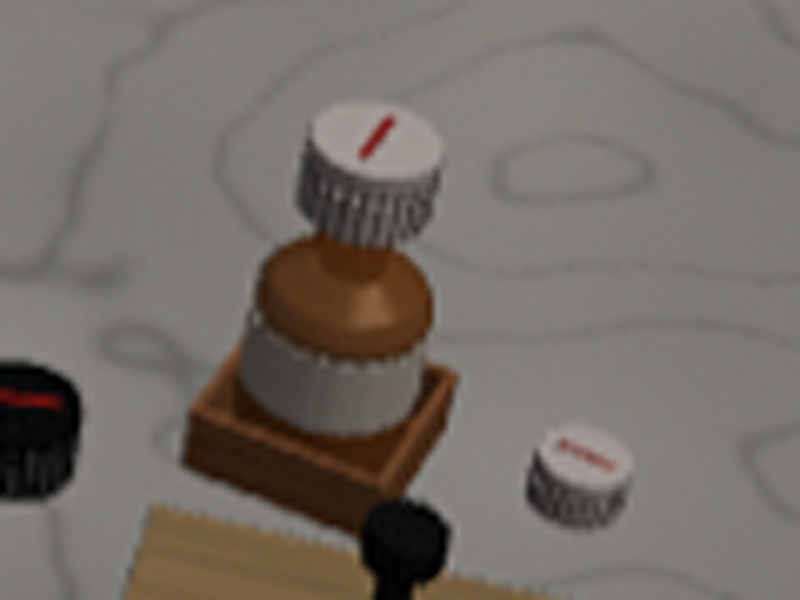

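View pics/z_side.png

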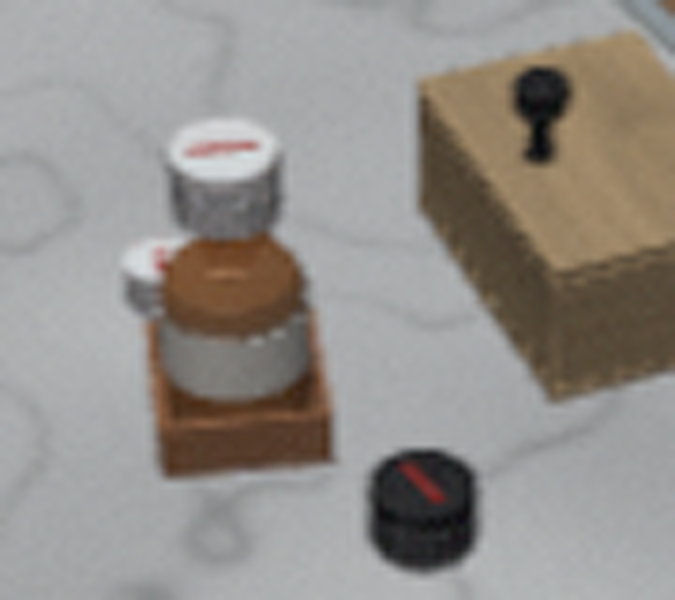

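View pics/z_mS.png

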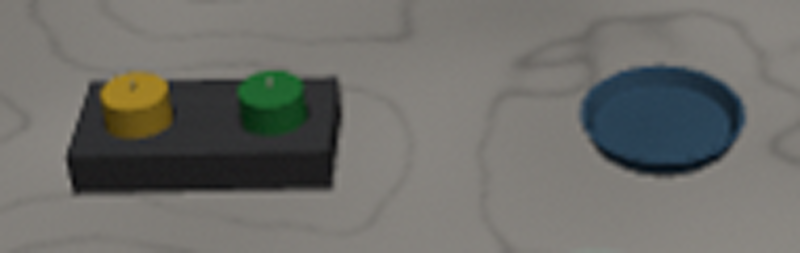

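View pics/z_mD.png

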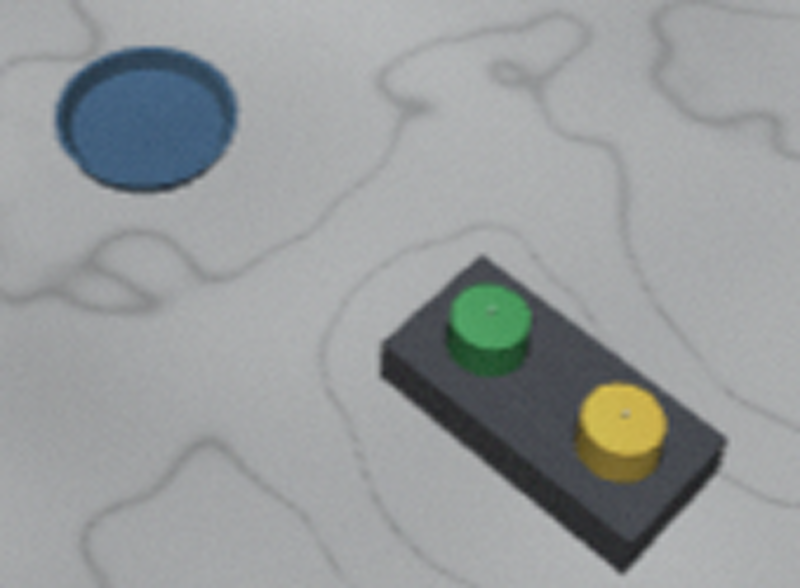

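```bash
cat > m1.py <<'E'
from h import *
S=cam('scene');D=cam('side')
def tt(n,a,b,z):
    print(n,tri((S,a),(D,b)).round(4),'scene',onz(S,a,z).round(4)[:2],'side',onz(D,b,z).round(4)[:2])
zs=lambda x,y:(310+(x+.5)/6.667-.5,170+(y+.5)/6.667-.5)
zd=lambda x,y:(180+(x+.5)/7.5-.5,120+(y+.5)/7.5-.5)
ms=lambda x,y:(100+(x+.5)/4.2105-.5,165+(y+.5)/4.2105-.5)
md=lambda x,y:(190+(x+.5)/4.706-.5,215+(y+.5)/4.706-.5)
tt('ytop',ms(135,88),md(623,413),.054)
tt('gtop',ms(271,88),md(490,316),.054)
tt('dishrim',ms(663,112),md(147,112),.018)
tt('cap',zs(376,139),zd(223,150),.152)
for k in ((363,157),(391,118)): print('lineS',onz(S,zs(*k),.152)[:2])
for k in ((187,153),(257,147)): print('lineD',onz(D,zd(*k),.152)[:2])
tt('lampbase',(76,231),(393,313),.0)
tt('lamptop',(66,165),(411,268),.15)
tt('tumbler',(240,235),(296,184),.09)
tt('knob',(370,251),(252,131),.1)
for k in ((182,467),(360,533),(458,377)): print('caddy S', k, onz(S,zs(*k),0 if k[0]<400 else .03)[:2])
E
python3 m1.py
```

```text
ytop [ 0.5845 -0.3343  0.0554] scene [ 0.583  -0.3356] side [ 0.5851 -0.3334]
gtop [ 0.559  -0.2491  0.0527] scene [ 0.5608 -0.2484] side [ 0.5584 -0.2496]
dishrim [4.74e-01 2.00e-04 1.76e-02] scene [4.747e-01 2.000e-04] side [4.738e-01 1.000e-04]
cap [0.5834 0.2943 0.1506] scene [0.5856 0.294 ] side [0.5826 0.2926]
lineS [0.59806967 0.28972654]
lineS [0.57075424 0.2991111 ]
lineD [0.5678611  0.29793004]
lineD [0.59653444 0.28759788]
lampbase [ 0.7474 -0.4233  0.0062] scene [ 0.7408 -0.4274] side [ 0.7522 -0.4221]
lamptop [ 0.7309 -0.4197  0.2004] scene [ 0.6612 -0.4671] side [ 0.777  -0.4044]
tumbler [0.75   0.0234 0.0938] scene [0.7484 0.0203] side [0.752  0.0299]
knob [0.7573 0.3144 0.1157] scene [0.7414 0.3156] side [0.7692 0.3366]
caddy S (182, 467) [0.60790595 0.24423448]
caddy S (360, 533) [0.62914703 0.3138569 ]
caddy S (458, 377) [0.56341212 0.34503761]
```

Two-view heights agree with the nominal values: yellow top 55 mm (54 expected), green 53, rim 18, cap top 151 (152 expected). Positions:
- Yellow block: (0.584, -0.334).
- Mould x axis: about 16.4°.
- Dish: (0.474, 0).
- Cap: (0.583, 0.294), line at about -19.5°.

I'm moving toward the yellow block now.

{"api": "send_rows", "payload": {
  "targets": [
    [0, 200, -426, -30, -27],
    [0, 200, -426, -30, -27],
    [0, 200, -426, -30, -27],
    [0, 200, -426, -30, -27],
    [0, 200, -426, -30, -27],
    [0, 200, -426, -30, -27],
    [0, 200, -426, -30, -27],
    [0, 200, -426, -30, -27],
    [0, 200, -426, -30, -27]
  ],
  "squeeze": 30
}}

```text
time: 1.48
ee_pos: [0.3864, 0.0898, 0.2011]
tcp_rot: [180.0, 0.0, 43.0]
wrist_force: [0.1, 0.1, 0.3]
opening: 0.0857
```

{"api": "send_rows", "payload": {
  "targets": [
    [0, 198, -425, -41, -27],
    [0, 198, -425, -41, -27],
    [0, 198, -425, -41, -27],
    [0, 198, -425, -41, -27],
    [0, 198, -425, -41, -27],
    [0, 198, -425, -41, -27],
    [0, 198, -425, -41, -27],
    [0, 198, -425, -41, -27],
    [0, 198, -425, -41, -27],
    [0, 198, -425, -41, -27]
  ]
}}

```text
time: 2.72
ee_pos: [0.5841, -0.3321, 0.1603]
tcp_rot: [-180.0, 0.0, 16.3]
wrist_force: [-0.4, 0.7, 0.9]
opening: 0.0853
```

Run:
```python
from h import *
c=cam('wrist');save(c,'w1.png');o=c['obs'];print(o['ee_pos'],o['tcp_rot'],o['q'])
print(proj(c,[[.5845,-.3343,.054],[.559,-.249,.054]]))
for nm,lo,hi in (('y',(20,120,60),(32,255,255)),('g',(50,120,60),(80,255,255))):
    for s,ce,_ in blobs(mask(c,lo,hi),200): print(nm,s,ce,onz(c,ce,.054))
```

```text
[ 0.58410882 -0.33205754  0.16025106] [-1.79962274e+02  1.20433100e-02  1.62946921e+01] [-2.96250757e+01  2.14368380e+01  2.17033768e+01  9.03020179e+01
  1.75930565e-02  4.40802307e+01]
[[251.45181979 188.42305031]
 [250.69379501  85.94423838]]
y [227, 160, 48, 52, 1915] [250.5, 186.1] [ 0.58304194 -0.33241771  0.054     ]
g [225, 58, 52, 56, 2204] [250.9, 85.6] [ 0.55908959 -0.24869038  0.054     ]
```

View pics/w1.png

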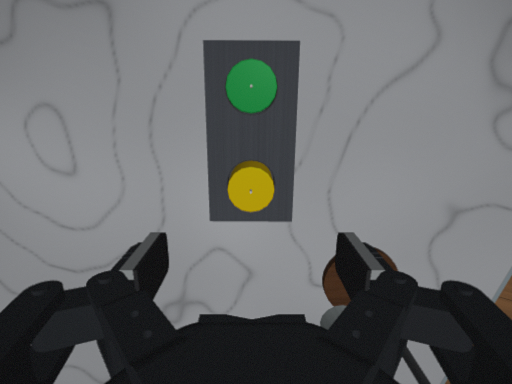

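Wrist view: the yellow top and wick are at (251,188), within a pixel or so of the prediction from the fixed cameras, so the position is confirmed. The mould edges line up with the jaws. Descending.

{"api": "send_rows", "payload": {
  "targets": [
    [0, 0, -2, -40, 0],
    [0, 0, -2, -80, 0],
    [0, 0, -2, -105, 0],
    [0, 0, -2, -118, 0],
    [0, 0, -2, -126, 0],
    [0, 0, -2, -126, 0],
    [0, 0, -2, -126, 0]
  ]
}}

```text
time: 3.65
ee_pos: [0.5844, -0.3356, 0.0355]
tcp_rot: [179.9, -0.1, 16.2]
wrist_force: [-0.5, 0.4, 0.4]
opening: 0.0855
```

{"api": "send_rows", "payload": {
  "targets": [
    [0.3, 0, 0, 0, 0],
    [0.45, 0, 0, 0, 0],
    [0.6, 0, 0, 0, 0],
    [0.7, 0, 0, 0, 0],
    [0.7, 0, 0, 0, 0],
    [0.7, 0, 0, 0, 0],
    [0.7, 0, 0, 0, 0]
  ]
}}

```text
time: 4.53
ee_pos: [0.5841, -0.3356, 0.0349]
tcp_rot: [180.0, -0.0, 16.2]
wrist_force: [-0.4, -0.1, 5.0]
opening: 0.0429
```

{"api": "send_rows", "payload": {
  "targets": [
    [0.7, 0, 0, 5, 0],
    [0.7, 0, 0, 12, 0],
    [0.7, 0, 0, 22, 0],
    [0.7, 0, 0, 35, 0],
    [0.7, 0, 0, 50, 0],
    [0.7, 0, 0, 60, 0],
    [0.7, 0, 0, 60, 0]
  ]
}}

```text
time: 5.4
ee_pos: [0.5844, -0.3357, 0.0956]
tcp_rot: [179.9, -0.1, 16.2]
wrist_force: [-0.1, -0.8, -0.8]
opening: 0.0423
```

Run:
```python
from h import *
c=cam('wrist');save(c,'w2.png');o=c['obs'];print(o['ee_pos'],o['opening'],o['wrist_force'])
c=cam('side');im=c['pixels'][200:340,200:400][:,:,::-1];cv2.imwrite('pics/s2.png',cv2.resize(im,None,fx=4,fy=4))
```

```text
[ 0.5843848  -0.33566002  0.09558894] 0.042279500606586626 [-0.10794774 -0.79005202 -0.80539791]
```

View pics/w2.png

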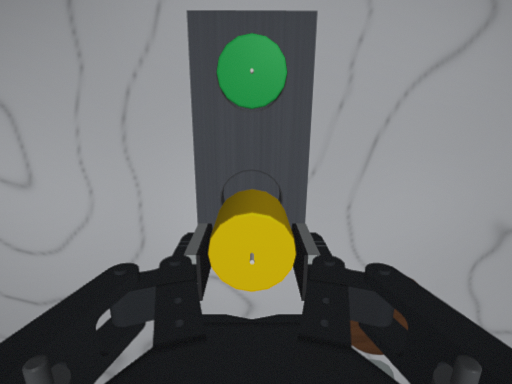

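View pics/s2.png

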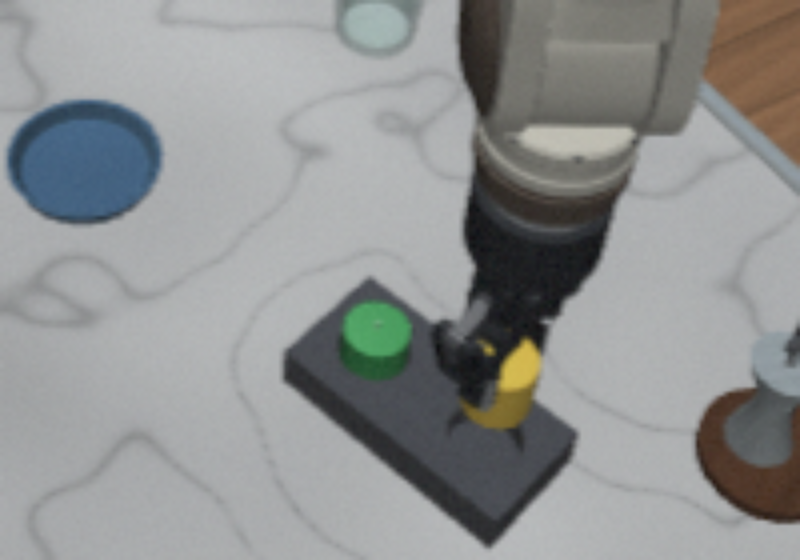

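The yellow block is out of its cavity, upright between the pads (wick at (251,258) in the wrist view), and green is unmoved. Next is the carry to the dish.

{"api": "send_rows", "payload": {
  "targets": [
    [0.7, 0, 15, 20, 0],
    [0.7, -15, 45, 25, 0],
    [0.7, -30, 90, 25, 0],
    [0.7, -47, 143, 25, 0],
    [0.7, -64, 196, 25, 0],
    [0.7, -80, 245, 25, 0],
    [0.7, -95, 290, 25, 0],
    [0.7, -106, 322, 20, 0],
    [0.7, -110, 337, 10, 0],
    [0.7, -110, 337, 10, 0]
  ]
}}

```text
time: 6.75
ee_pos: [0.4734, 0.0024, 0.104]
tcp_rot: [-180.0, 0.0, 16.3]
wrist_force: [-0.3, -1.1, -0.6]
opening: 0.0426
```

Run:
```python
from h import *
c=cam('wrist');save(c,'w3.png');o=c['obs'];print(o['ee_pos'],o['opening'],o['wrist_force'])
zt=o['ee_pos'][2]-.0349+.054
ys=[(b[0],b[1],onz(c,b[1],zt)) for b in blobs(mask(c,(20,120,60),(32,255,255)),200)];print(ys)
b=[(b[0],onz(c,b[1],.01)) for b in blobs(mask(c,(100,90,30),(118,255,255)),200)];print(b)
print(proj(c,[[.474,0,.006],[o['ee_pos'][0],o['ee_pos'][1],zt]]))
c=cam('side');im=c['pixels'][180:300,150:310][:,:,::-1];cv2.imwrite('pics/s3.png',cv2.resize(im,None,fx=5,fy=5))
```

```text
[0.4734303  0.00237439 0.10395192] 0.0426327221913781 [-0.25144491 -1.09754895 -0.58865395]
[([208, 190, 89, 102, 6895], [251.7, 241.9], array([0.47164735, 0.00827854, 0.12305192]))]
[([185, 127, 133, 101, 8891], array([0.46873151, 0.0157476 , 0.01      ]))]
[[251.64229728 191.07439708]
 [251.81143539 253.3773776 ]]
```

View pics/w3.png

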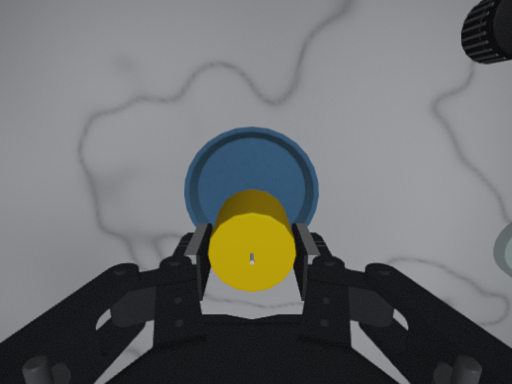

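View pics/s3.png

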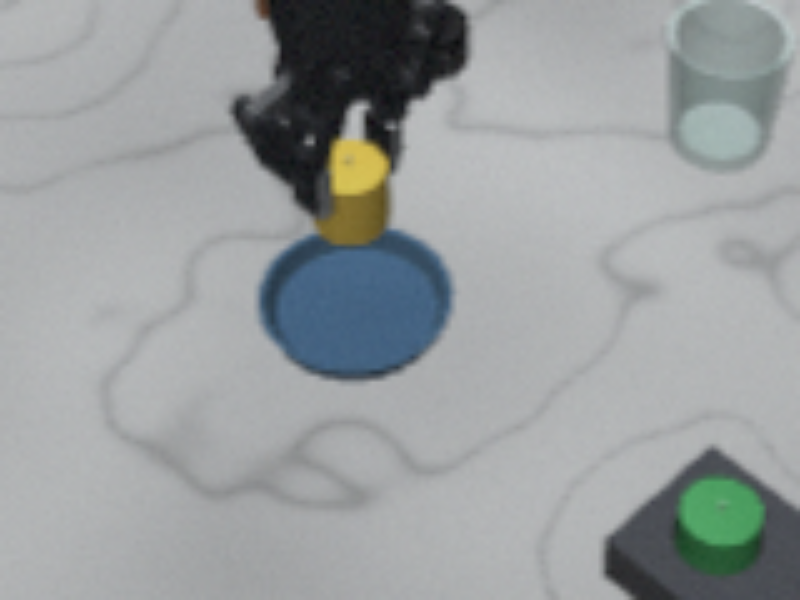

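The wax hangs over the dish, centred sideways (x about 251 for both), and the predicted dish centre at (251.6,191) fits the seen rim. Now I lower it.

{"api": "send_rows", "payload": {
  "targets": [
    [0.7, 1, -3, -25, 0],
    [0.7, 1, -3, -50, 0],
    [0.7, 1, -3, -62, 0],
    [0.7, 1, -3, -69, 0],
    [0.7, 1, -3, -72, 0],
    [0.7, 1, -3, -74, 0],
    [0.7, 1, -3, -74, 0],
    [0.7, 1, -3, -74, 0]
  ]
}}

```text
time: 7.85
ee_pos: [0.4751, -0.0013, 0.0306]
tcp_rot: [180.0, -0.0, 16.3]
wrist_force: [-0.6, -0.0, -2.1]
opening: 0.0424
```

{"api": "send_rows", "payload": {
  "targets": [
    [0.7, 0, 0, -1, 0],
    [0.7, 0, 0, -1.5, 0],
    [0.7, 0, 0, -1.5, 0],
    [0.65, 0, 0, -1.5, 0],
    [0.5, 0, 0, -1.5, 0],
    [0.3, 0, 0, -1.5, 0],
    [0, 0, 0, -1.5, 0],
    [0, 0, 0, -1.5, 0],
    [0, 0, 0, -1.5, 0]
  ]
}}

```text
time: 8.98
ee_pos: [0.4749, -0.0014, 0.0288]
tcp_rot: [180.0, 0.0, 16.2]
wrist_force: [0.5, -0.0, -0.1]
opening: 0.0853
```

{"api": "send_rows", "payload": {
  "targets": [
    [0, 0, 0, 10, 0],
    [0, 0, 0, 30, 0],
    [0, 0, 0, 60, 0],
    [0, 0, 0, 100, 0],
    [0, 0, 0, 150, 0],
    [0, 0, 0, 180, 0]
  ]
}}

```text
time: 9.72
ee_pos: [0.4753, -0.0014, 0.2121]
tcp_rot: [180.0, -0.2, 16.2]
wrist_force: [-0.1, -0.8, -0.0]
opening: 0.0855
```

Run:
```python
from h import *
c=cam('wrist');save(c,'w4.png');o=c['obs'];print(o['ee_pos'],o['tcp_rot'],o['opening'],o['wrist_force'])
for n,c,roi in (('s4',cam('side'),(180,300,150,310)),('sc4',cam('scene'),(150,270,180,340))):
    cv2.imwrite(f'pics/{n}.png',cv2.resize(c['pixels'][roi[0]:roi[1],roi[2]:roi[3]][:,:,::-1],None,fx=4,fy=4))
```

```text
[ 0.47526919 -0.00136179  0.2121177 ] [ 1.79950486e+02 -1.70083089e-01  1.62451824e+01] 0.085470965355228 [-0.10325153 -0.77452129 -0.04960866]
```

View pics/w4.png

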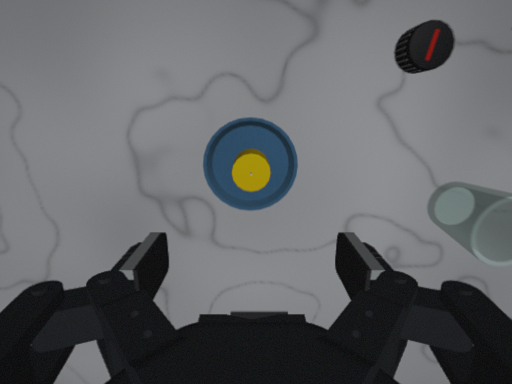

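View pics/s4.png

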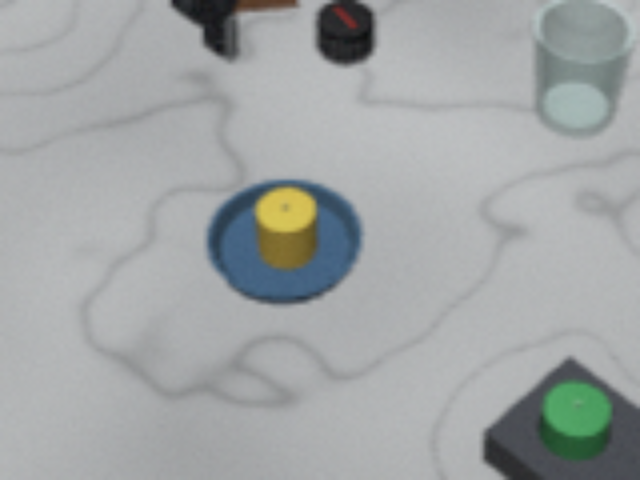

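View pics/sc4.png

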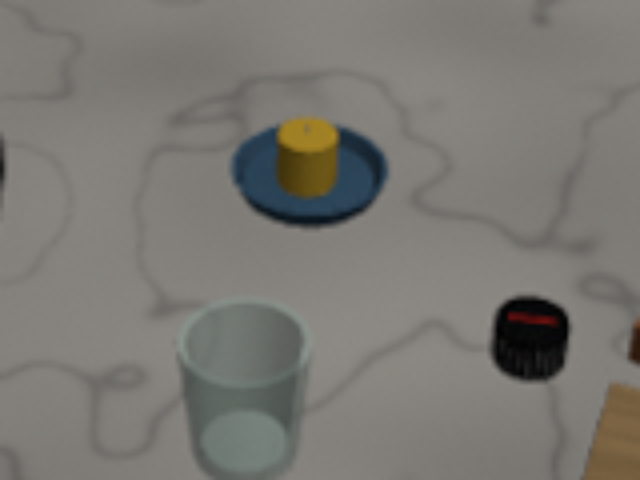

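The wax stands upright and central in the dish: wrist view shows it at (251,172) inside a rim centred at (250,164), with parallax accounting for the offset. Tumbler and green block are untouched. On to the cap.

{"api": "send_rows", "payload": {
  "targets": [
    [0, 18, 50, 20, 0],
    [0, 38, 105, 30, 0],
    [0, 58, 160, 30, 0],
    [0, 78, 215, 30, 0],
    [0, 97, 265, 30, 0],
    [0, 108, 295, 30, 0],
    [0, 108, 295, 30, 0],
    [0, 108, 295, 30, 0]
  ],
  "squeeze": 80
}}

```text
time: 10.88
ee_pos: [0.5825, 0.293, 0.238]
tcp_rot: [180.0, 0.1, 16.2]
wrist_force: [-1.0, -0.3, -0.5]
opening: 0.0859
```

Run:
```python
from h import *
c=cam('wrist');save(c,'w5.png');o=c['obs'];print(o['ee_pos'],o['tcp_rot'],o['opening'],o['wrist_force'],o['q'])
print(proj(c,[[.5834,.2943,.152]]))
m=mask(c,(0,130,90),(6,255,255))|mask(c,(172,130,90),(180,255,255))
for s,ce,l in blobs(m,15): print(s,ce,onz(c,ce,.152))
```

```text
[0.5825483  0.29304339 0.23801045] [1.79971729e+02 8.81897944e-02 1.62403327e+01] 0.08585215029322465 [-1.01007844 -0.28956153 -0.48436919] [ 2.67092383e+01  2.02177158e+01  2.87974888e+01  9.86716317e+01
 -1.17763427e-02  1.00468893e+02]
[[253.24909195 191.10763074]]
[276, 79, 12, 14, 25] [281.4, 85.4] [0.58045191 0.38149261 0.152     ]
[239, 181, 29, 22, 122] [253.2, 191.2] [0.58338291 0.29421008 0.152     ]
[251, 241, 7, 20, 61] [254.4, 250.6] [0.60006565 0.2409389  0.152     ]
```

View pics/w5.png

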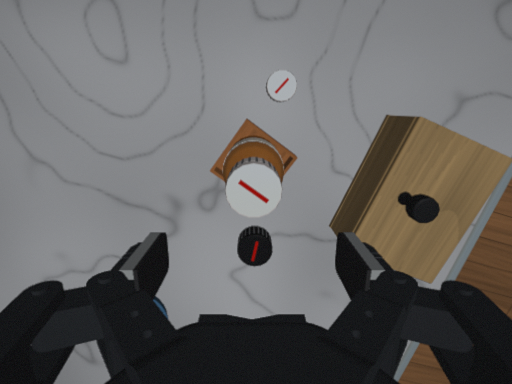

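The cap's red line centre is at (253,191) in the wrist view, exactly where the fixed-camera fix (0.583, 0.294) predicts, and the box knob is clear. Descending to grip.

{"api": "send_rows", "payload": {
  "targets": [
    [0, 1, 1, -40, 0],
    [0, 1, 1, -80, 0],
    [0, 1, 1, -105, 0],
    [0, 1, 1, -115, 0],
    [0, 1, 1, -119, 0],
    [0, 1, 1, -119, 0],
    [0.2, 1, 1, -119, 0],
    [0.4, 1, 1, -119, 0]
  ]
}}

```text
time: 11.92
ee_pos: [0.5842, 0.2948, 0.1205]
tcp_rot: [-180.0, -0.1, 16.2]
wrist_force: [0.7, -0.6, -0.3]
opening: 0.0521
```

{"api": "send_rows", "payload": {
  "targets": [
    [0.6, 0, 0, 0, 0],
    [0.7, 0, 0, 0, 0],
    [0.7, 0, 0, 0, 0],
    [0.7, 0, 0, 0, 0]
  ]
}}

```text
time: 12.42
ee_pos: [0.5841, 0.2948, 0.1201]
tcp_rot: [-180.0, -0.0, 16.2]
wrist_force: [0.7, 0.9, 4.7]
opening: 0.047
```

{"api": "send_rows", "payload": {
  "targets": [
    [0.7, 0, 0, -2, 0],
    [0.7, 0, 0, -4, 0],
    [0.7, 0, 0, -6, 0],
    [0.7, 0, 0, -7, 0],
    [0.7, 0, 0, -7, 0],
    [0.7, 0, 0, -7, 0]
  ]
}}

```text
time: 13.18
ee_pos: [0.5841, 0.2948, 0.1139]
tcp_rot: [-180.0, -0.1, 16.2]
wrist_force: [-1.7, -0.9, 9.4]
opening: 0.0467
```

```bash
cat > cl.py <<'E'
from h import *
import sys
c=cam('wrist');save(c,sys.argv[1]);o=c['obs'];print(o['ee_pos'],o['tcp_rot'],o['opening'],o['wrist_force'],o['torque'],o['q'][5])
m=mask(c,(0,130,60),(6,255,255))|mask(c,(172,130,60),(180,255,255))
z=float(sys.argv[2])
for s,ce,l in blobs(m,40):
    y,x=np.nonzero(l); P=np.array([onz(c,(a,b),z)[:2] for a,b in zip(x,y)]); w,v=np.linalg.eigh(np.cov(P.T)); print(s,ce,P.mean(0),'ang',np.degrees(np.arctan2(v[1,1],v[0,1])), 'len',4*np.sqrt(w[1]))
E
python3 cl.py w6.png .145
```

```text
[0.58414735 0.29480328 0.11394634] [-1.79978716e+02 -8.73129766e-02  1.62444379e+01] 0.04672918815290724 [-1.71491199 -0.8644426   9.39386646] [-0.09435243  0.34004241 -0.01287411] 100.53222262767
[285, 63, 21, 23, 80] [294.9, 73.6] [0.57692975 0.37672468] ang 63.822472348960424 len 0.011940372200373642
[223, 248, 58, 40, 479] [251.0, 267.2] [0.58390308 0.29431567] ang 159.77498987605634 len 0.034423085813941344
```

View pics/w6.png

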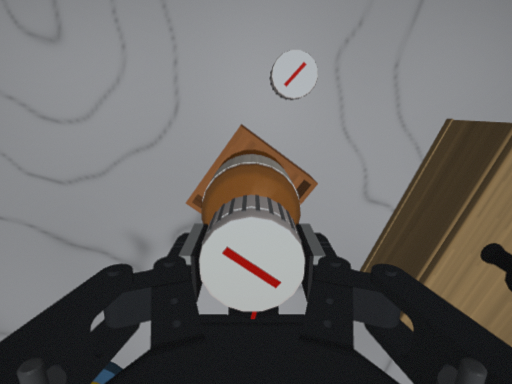

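The cap is held and pressed, red line at (251,267) still at about -20°. The 9.4 N reading implies about 5.4 mm down, so I press a little further.

{"api": "send_rows", "payload": {
  "targets": [
    [0.7, 0, 0, -1, 0],
    [0.7, 0, 0, -2, 0],
    [0.7, 0, 0, -2, 0],
    [0.7, 0, 0, -2, 0]
  ]
}}

```text
time: 13.72
ee_pos: [0.5842, 0.2948, 0.1128]
tcp_rot: [-180.0, -0.1, 16.2]
wrist_force: [-2.9, -1.0, 15.3]
opening: 0.0471
```

{"api": "send_rows", "payload": {
  "targets": [
    [0.7, 0, 0, 0.5, 6],
    [0.7, 0, 0, 0.5, 14],
    [0.7, 0, 0, 0.5, 22],
    [0.7, 0, 0, 0.5, 30],
    [0.7, 0, 0, 0.5, 30],
    [0.7, 0, 0, 0.5, 30]
  ]
}}

```text
time: 14.48
ee_pos: [0.5845, 0.295, 0.1129]
tcp_rot: [180.0, -0.2, 46.3]
wrist_force: [0.3, 0.3, 11.5]
opening: 0.0467
```

```bash
python3 cl.py w7.png .144
```

```text
[0.58454233 0.29501505 0.11285241] [ 1.79950075e+02 -1.50550485e-01  4.62535185e+01] 0.04670329057964223 [ 0.3351845   0.29951467 11.54075485] [0.06279458 0.06248889 0.07188562] 70.52499847058056
[333, 108, 27, 11, 68] [346.1, 113.0] [0.56135329 0.36715175] ang 63.444929248988984 len 0.012399552405006864
[223, 248, 58, 40, 480] [250.9, 267.2] [0.5843094  0.29443509] ang -170.15235320696672 len 0.034295041126046595
```

The line turned from -20.2° to 9.9°, so 30° with no slip, at 11.5 N down. I continue to 83°.

{"api": "send_rows", "payload": {
  "targets": [
    [0.7, 0, 0, 0, 8],
    [0.7, 0, 0, 0, 16],
    [0.7, 0, 0, 0, 24],
    [0.7, 0, 0, 0, 32],
    [0.7, 0, 0, 0, 40],
    [0.7, 0, 0, 0, 48],
    [0.7, 0, 0, 0, 53],
    [0.7, 0, 0, 0, 53],
    [0.7, 0, 0, 0, 53]
  ]
}}

```text
time: 15.65
ee_pos: [0.5845, 0.295, 0.1129]
tcp_rot: [179.8, -0.0, 99.3]
wrist_force: [0.2, 0.7, 11.7]
opening: 0.0472
```

```bash
python3 cl.py w8.png .144
```

```text
[0.58453721 0.29498263 0.11287147] [ 1.79848765e+02 -4.90535221e-02  9.92514368e+01] 0.047241426258684806 [ 0.16981026  0.66664985 11.71180843] [0.03764994 0.05550183 0.01600834] 17.525568635310737
[92, 208, 38, 9, 213] [110.5, 212.2] [0.56811066 0.23133067] ang 93.82679622143738 len 0.01789668626582011
[354, 208, 18, 14, 50] [362.4, 214.3] [0.55202895 0.3369706 ] ang 63.240523978039015 len 0.01162924264677728
[223, 248, 58, 40, 476] [250.9, 267.2] [0.58458178 0.2943453 ] ang 62.82264045278074 len 0.03441648555537224
```

The cap has turned 83° in total (62.8° minus -20.2°). Lifting.

{"api": "send_rows", "payload": {
  "targets": [
    [0.7, 0, 0, 4, 0],
    [0.7, 0, 0, 10, 0],
    [0.7, 0, 0, 20, 0],
    [0.7, 0, 0, 35, 0],
    [0.7, 0, 0, 52, 0],
    [0.7, 0, 0, 68, 0],
    [0.7, 0, 0, 80, 0],
    [0.7, 0, 0, 87, 0],
    [0.7, 0, 0, 87, 0],
    [0.7, 0, 0, 87, 0]
  ]
}}

```text
time: 16.95
ee_pos: [0.5838, 0.2946, 0.1976]
tcp_rot: [-180.0, 0.0, 99.2]
wrist_force: [-0.1, -0.9, -0.4]
opening: 0.047
```

{"api": "send_rows", "payload": {
  "targets": [
    [0.7, 0, 0, 0, 0],
    [0.7, 0, 0, 0, 0],
    [0.7, 0, 0, 0, 0]
  ]
}}

```text
time: 17.32
ee_pos: [0.5839, 0.2946, 0.1981]
tcp_rot: [-180.0, 0.0, 99.2]
wrist_force: [-0.3, 0.6, 0.2]
opening: 0.0469
```

```bash
python3 cl.py w9.png .231
python3 - <<'E'
from h import *
a=cam('scene')['pixels'][140:290,100:440][:,:,::-1];b=cam('side')['pixels'][60:330,160:430][:,:,::-1]
cv2.imwrite('pics/f_a.png',cv2.resize(a,None,fx=2.3,fy=2.3));cv2.imwrite('pics/f_b.png',cv2.resize(b,None,fx=2.2,fy=2.2))
E
```

```text
[0.58386625 0.29460052 0.198133  ] [-1.79989349e+02  4.81629552e-03  9.92450159e+01] 0.046900814617243665 [-0.25283042  0.6390625   0.24239813] [-0.01158303 -0.00831101  0.01152145] 17.529661055267262
[134, 184, 27, 6, 125] [146.9, 186.6] [0.55319862 0.24616996] ang 94.51030774587403 len 0.01238226021460593
[223, 248, 58, 40, 475] [250.9, 267.1] [0.58291838 0.29384921] ang 62.837985231653164 len 0.03383321984427241
```

View pics/w9.png

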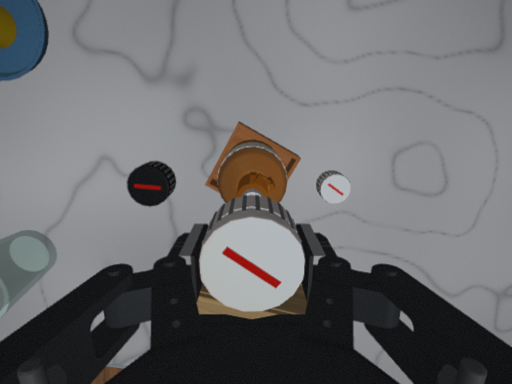

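View pics/f_a.png

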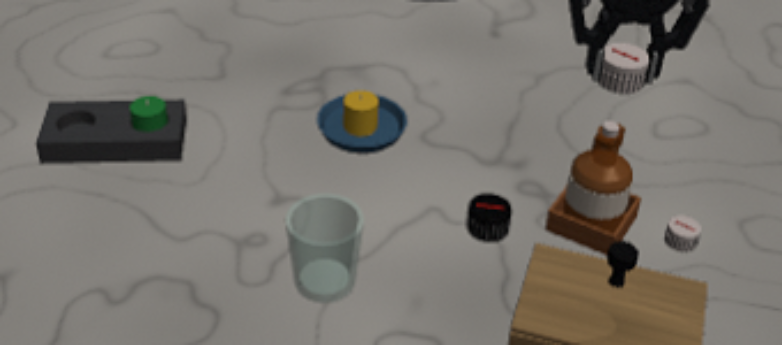

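View pics/f_b.png

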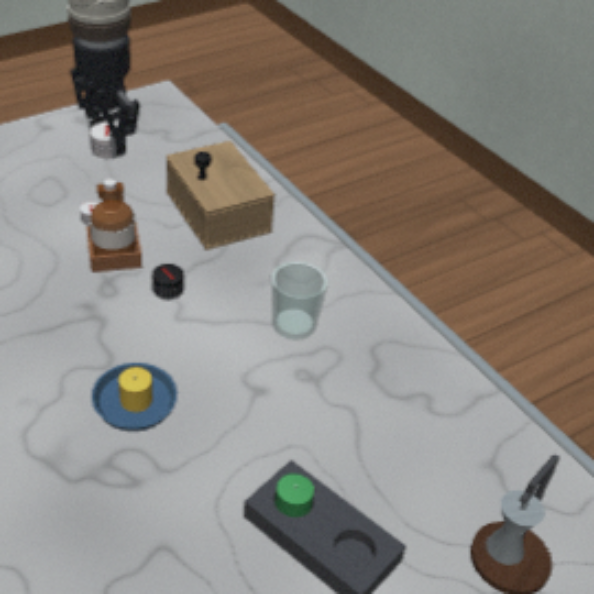

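The cap is held upright above the open mouth, the white insert is visible, and everything else is in place. Handing in.

```bash
python3 -c "
from workcell import bot
bot.job_done()"
```

```text
the job is handed in; nothing more can be done
```

Both halves of the task are done and the job is handed in, with the clock at about 17.4 s of the 48 s allowed; no verdict was reported.

- **Wax:** I lifted the yellow block straight out of its mould and released it within 2 mm of the dish floor. In the last pictures it stands upright near the middle of the dish.
- **Cap:** I pressed it to about its hard stop, at 15 N, then eased to about 11.5 N for the turn. It turned 83° anticlockwise with no slip, by the red line. It is held upright, by my estimate about 73 mm above the mouth (cap centre) and within about 2 mm of its axis. The opening is steady at 47 mm.
- **Bystanders:** The green block, tumbler and dish look unmoved in the last pictures.

No check failed. The gripper's opening reads about 2 mm under the true widths (42–43 mm on the 44 mm wax, 47 mm on the 49 mm cap). I did not re-measure the wax position numerically after releasing it; that rests on the pictures.

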